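Pack the lamp globes and snap the box shut

ROBOT

A 7-joint arm with a two-finger parallel gripper is mounted at the origin on the work surface. World frame = base frame: x ahead of the robot, y to its left, z up, the work surface at z = 0. Lengths are in m, angles in rad, forces in N, time in s.
With the tool pointing down it reaches from about 0.375 to 0.925 m from the base axis. Payload 3.1 kg.
Tool frame: the origin (TCP) lies between the finger pads; the fingertips stand 19 mm ahead of it and the grasp point (between the pads) is the TCP; z points along the fingers, y is the line along which they close (so a half turn about z gives the same grasp; the last joint's range is limited). The gripper opens to 85 mm and grips with 20 to 120 N. Pads are 22 mm wide; open, the fingers measure 114 mm over their backs; the gripper's body (76 mm by 85 mm) begins 54 mm behind the grasp point. The pads swing forward as they close: fully open they stand 13 mm farther back than shut.
Start: joints at [1.154, 0.383, 0.044, 1.598, -0.018, 1.161, -0.05], TCP at [0.204, -0.617, 0.25] pointing down, gripper open.
Joint ranges: [-2.61, 2.61], [-0.41, 2.15], [-1.48, 1.57], [0, 2.5], [-1.57, 4.71], [0.05, 1.97], [-2.85, 2.85]. Speed limits (rad/s): [2.79, 2.79, 3.14, 3.14, 3.14, 3.14, 3.14].

INTERFACE

Orientations are given as a unit quaternion [x, y, z, w].
In Python, from bench import move_ptp, movel, move_j, move_gripper, pause, inverse_kinematics, read_camera, camera_params, MotionError, sign_off, look_for, tip_of, read_time_s, read_qpos, read_joint_vel, read_effort, read_eef_pos, read_tcp_rot, read_ft_force, read_ft_torque, read_finger_gap, read_grasp_force gives the robot as it stands. Calls block until the motion is done:
- move_ptp(position, orientation): joint-space move of the TCP to a pose.
- movel(position, orientation=None, speed=0.15): straight line of the TCP; orientation=None keeps the orientation; speed is the mean speed in m/s.
- move_j(angles): joint-space move.
- move_gripper(opening, effort=None): finger opening in m; effort is the grip in N (None keeps the last); returns when the fingers have stopped.
- pause(seconds).
- inverse_kinematics(position, orientation): joint angles nearest the present ones, or None.
- read_camera(name): name is "side" or "top"; returns the picture (420x560x3 uint8, red, green, blue); there is no depth.
- camera_params(name): a dict with "K" (3x3 intrinsics, pixels), "camera_from_world" (4x4, takes a point from world to camera coordinates). Camera axes: x right, y down, z forward; pixel columns grow to the right and rows downward; lengths in m; the calibration is good to about 2 mm. A picture is of the moment at which its call begins. camera_params takes no time and is no camera call.
A pose or a line that the arm cannot do raises MotionError and nothing moves.
- sign_off(): hands the job in; it is judged then, once.
Trained networks look in the newest picture that a camera, given by its name, has taken for a name from the list of things; names that differ only in an ending like _2 or _b are one class to them, and where a whole thing is asked for, a point or a joint stands for the part that bears it (a point fixed in the world has none). Each returns a list of dicts, best first, with "confidence" (0 to 1); they miss things now and then, are a little off and sometimes report something else, mostly with a low value. They report only what shows in the picture. A call takes as long as a camera call. They do not tell look-alikes from the thing itself.
- look_for(camera, name): "at" ([column, row] in pixels, amid what is visible of it).
- tip_of(camera, name): "at" ([column, row] in pixels: a listed point, or the origin of a listed thing).
Readings, each from a call of its own:
- read_time_s(): time.
- read_qpos(): joint angles.
- read_joint_vel(): joint speeds.
- read_effort(): joint torques, N m.
- read_eef_pos(): TCP position.
- read_tcp_rot(): TCP orientation.
- read_ft_force(): force on the tool from outside, world axes, zero at the start.
- read_ft_torque(): the same for the moment, N m.
- read_finger_gap(): finger opening in m.
- read_grasp_force(): force on a finger pad.
Only numpy, scipy, OpenCV 4.12 (cv2) and the standard library are available. Lean on these libraries where they do the work, as an engineer would, in place of code of your own. Each camera call takes 0.05 s, during which the arm holds its last target. There are 200 camera calls.

TASK

Pack away the glass lamp globes: lower every globe standing on the felt pad gently into the clear storage box, one to a compartment, standing upright on the floor of the box, and never let one drop in. Then put the lid fully home on the box and press the snap tabs down one after another all round its rim until all six are flat and engaged. Leave the paint tin, jar, tape roll, wood offcut and brush pot where they are.

Things in the scene. Friction and masses are not known exactly. Their poses are not given: they have to be found in the camera images.
- box: deep clear-plastic storage box, fixed, open on top; outside 180 (its x) x 200 (y) x 120 mm high, walls and floor 5 mm, grey band round the rim; a cardboard cross, 3 mm thick, top 55 mm above the table, on its x=0 and y=0 planes makes four compartments of 83 x 93 mm, centred at (+-43, +-48) mm. Origin: centre of its underside; z up
- lid: loose grey lid, plate 188 (its x) x 208 (y) x 6 mm, 0.2 to 0.42 kg, starts right way up on the table. Origin: centre underneath, z up; lip 163 x 183 mm from z = 0 to 8 mm drops inside the box walls (3.5 mm play); plate top z = 14; bar handle on top along y, 90 x 22 mm, z = 14 to 48. Seated either way round (half turn), its origin is 112 mm above the box's. Six snap tabs at its edges
- globe0: white opal glass lamp globe, may be absent: 66 mm ball on a flat 50 mm steel foot, upright steel cap on top, 28 mm in diameter, z = 62 to 98 mm (34 mm collar at its root, to 66). 90 to 180 g. Starts upright on a fixed grey felt pad (240 x 240 x 6 mm), a 32 mm wooden spool among them. Origin: centre of the foot's underside, z up
- globe1: white opal glass lamp globe, may be absent: 66 mm ball on a flat 50 mm steel foot, upright steel cap on top, 28 mm in diameter, z = 62 to 98 mm (34 mm collar at its root, to 66). 90 to 180 g. Starts upright on a fixed grey felt pad (240 x 240 x 6 mm), a 32 mm wooden spool among them. Origin: centre of the foot's underside, z up
- globe2: white opal glass lamp globe, may be absent: 66 mm ball on a flat 50 mm steel foot, upright steel cap on top, 28 mm in diameter, z = 62 to 98 mm (34 mm collar at its root, to 66). 90 to 180 g. Starts upright on a fixed grey felt pad (240 x 240 x 6 mm), a 32 mm wooden spool among them. Origin: centre of the foot's underside, z up
- globe3: white opal glass lamp globe, may be absent: 66 mm ball on a flat 50 mm steel foot, upright steel cap on top, 28 mm in diameter, z = 62 to 98 mm (34 mm collar at its root, to 66). 90 to 180 g. Starts upright on a fixed grey felt pad (240 x 240 x 6 mm), a 32 mm wooden spool among them. Origin: centre of the foot's underside, z up
- tab0 (a joint): snap tab 0 of the lid (+x edge, y = +45 mm in the lid's axes): blue flap 30 mm long, 36 mm wide, hinged on the lid 64 (long sides) or 74 mm (ends) from its centre, free end at the rim. Rad: 0 = standing up at 29 degrees (starts 0 to 0.12), 0.5 = flat, engaged. Stiff: stays where it is left; takes about 4 N at the press point to move, then stops hard at 0.5; counts as engaged beyond 0.40
- tab0_press (a point): point to press on top of snap tab 0, 24 mm out from its hinge, above the box's wall; it goes 11 mm down as the tab goes flat, ending 5 mm above the plate's top; its x axis points outwards
- tab1 (a joint): snap tab 1 of the lid (+x edge, y = -45 mm in the lid's axes): blue flap 30 mm long, 36 mm wide, hinged on the lid 64 (long sides) or 74 mm (ends) from its centre, free end at the rim. Rad: 0 = standing up at 29 degrees (starts 0 to 0.12), 0.5 = flat, engaged. Stiff: stays where it is left; takes about 4 N at the press point to move, then stops hard at 0.5; counts as engaged beyond 0.40
- tab1_press (a point): point to press on top of snap tab 1, 24 mm out from its hinge, above the box's wall; it goes 11 mm down as the tab goes flat, ending 5 mm above the plate's top; its x axis points outwards
- tab2 (a joint): snap tab 2 of the lid (-y edge, x = 0 mm in the lid's axes): blue flap 30 mm long, 36 mm wide, hinged on the lid 64 (long sides) or 74 mm (ends) from its centre, free end at the rim. Rad: 0 = standing up at 29 degrees (starts 0 to 0.12), 0.5 = flat, engaged. Stiff: stays where it is left; takes about 4 N at the press point to move, then stops hard at 0.5; counts as engaged beyond 0.40
- tab2_press (a point): point to press on top of snap tab 2, 24 mm out from its hinge, above the box's wall; it goes 11 mm down as the tab goes flat, ending 5 mm above the plate's top; its x axis points outwards
- tab3 (a joint): snap tab 3 of the lid (-x edge, y = -45 mm in the lid's axes): blue flap 30 mm long, 36 mm wide, hinged on the lid 64 (long sides) or 74 mm (ends) from its centre, free end at the rim. Rad: 0 = standing up at 29 degrees (starts 0 to 0.12), 0.5 = flat, engaged. Stiff: stays where it is left; takes about 4 N at the press point to move, then stops hard at 0.5; counts as engaged beyond 0.40
- tab3_press (a point): point to press on top of snap tab 3, 24 mm out from its hinge, above the box's wall; it goes 11 mm down as the tab goes flat, ending 5 mm above the plate's top; its x axis points outwards
- tab4 (a joint): snap tab 4 of the lid (-x edge, y = +45 mm in the lid's axes): blue flap 30 mm long, 36 mm wide, hinged on the lid 64 (long sides) or 74 mm (ends) from its centre, free end at the rim. Rad: 0 = standing up at 29 degrees (starts 0 to 0.12), 0.5 = flat, engaged. Stiff: stays where it is left; takes about 4 N at the press point to move, then stops hard at 0.5; counts as engaged beyond 0.40
- tab4_press (a point): point to press on top of snap tab 4, 24 mm out from its hinge, above the box's wall; it goes 11 mm down as the tab goes flat, ending 5 mm above the plate's top; its x axis points outwards
- tab5 (a joint): snap tab 5 of the lid (+y edge, x = 0 mm in the lid's axes): blue flap 30 mm long, 36 mm wide, hinged on the lid 64 (long sides) or 74 mm (ends) from its centre, free end at the rim. Rad: 0 = standing up at 29 degrees (starts 0 to 0.12), 0.5 = flat, engaged. Stiff: stays where it is left; takes about 4 N at the press point to move, then stops hard at 0.5; counts as engaged beyond 0.40
- tab5_press (a point): point to press on top of snap tab 5, 24 mm out from its hinge, above the box's wall; it goes 11 mm down as the tab goes flat, ending 5 mm above the plate's top; its x axis points outwards
- tin: bystander, not to be disturbed: paint tin, 84 mm wide, 110 mm high; origin under its centre
- jar: bystander, not to be disturbed: amber glass jar, 60 mm wide, 85 mm high; origin under its centre
- tape: bystander, not to be disturbed: roll of tape lying flat, 76 mm wide, 20 mm high, in front of the box; origin under its centre
- offcut: bystander, not to be disturbed: dark wood offcut, 50 x 120 x 28 mm; origin under its centre
- brushpot: bystander, not to be disturbed: aluminium pot of paint brushes, 72 mm wide, 180 mm high with brushes; origin under its centre
Mind the look-alikes: they are no part of the job. What is shaped like the globe1 but blue is not meant. What is shaped like the globe2 but blue or green is not meant.

How it is judged:
On the way, in this order (a step that is already met when the one before it is completed fails the run):
1. every globe present stands in a compartment on the floor of the box, let go of (x of globe0 in the frame of box between -0.07 and 0.07 m and y of globe0 in the frame of box between -0.075 and 0.075 m and z of each of globe0, globe1, globe2, globe3 in the frame of box below 0.01 m and angle between each of globe0, globe1, globe2, globe3's own z axis and vertical below 0.15 rad and x of globe1 in the frame of box between -0.07 and 0.07 m and y of globe1 in the frame of box between -0.075 and 0.075 m and x of globe2 in the frame of box between -0.07 and 0.07 m and y of globe2 in the frame of box between -0.075 and 0.075 m and x of globe3 in the frame of box between -0.07 and 0.07 m and y of globe3 in the frame of box between -0.075 and 0.075 m and contact force between each of globe0, globe1, globe2, globe3 and the fingers below 0.1 N), for 0.2 s.
2. the lid is fully seated on the box (horizontal distance between lid and box below 0.008 m and z of lid in the frame of box between 0.108 and 0.116 m and angle between lid's own z axis and vertical below 0.03 rad and angle between the x axis of lid and the x axis of box, either way round below 0.06 rad), for 0.2 s.
3. all six snap tabs are engaged, with the lid seated (all of step 2 and value of joint each of tab0, tab1, tab2, tab3, tab4, tab5 above 0.4 rad), for 0.2 s.
At the end, for the whole second after the job is handed in: Each globe present stands upright (0.15 rad) in a compartment, foot within 5 mm of the floor; lid seated (centre within 8 mm, height 4 mm, level 0.03 rad, square 0.06 rad, either way round); all six tabs past 0.40 rad; all at rest (all of step 3 and x of globe0 in the frame of box between -0.07 and 0.07 m and y of globe0 in the frame of box between -0.075 and 0.075 m and z of each of globe0, globe1, globe2, globe3 in the frame of box below 0.01 m and angle between each of globe0, globe1, globe2, globe3's own z axis and vertical below 0.15 rad and x of globe1 in the frame of box between -0.07 and 0.07 m and y of globe1 in the frame of box between -0.075 and 0.075 m and x of globe2 in the frame of box between -0.07 and 0.07 m and y of globe2 in the frame of box between -0.075 and 0.075 m and x of globe3 in the frame of box between -0.07 and 0.07 m and y of globe3 in the frame of box between -0.075 and 0.075 m and linear speed of each of lid, globe0, globe1, globe2, globe3 below 0.02 m/s); the robot touches nothing.
It fails at once if a globe is let go of or dropped into the box from more than 25 mm above its floor ((horizontal distance between globe0 and box below 0.085 m and z of globe0 in the frame of box above 0.03 m and contact force between globe0 and anything else below 0.02 N) or (horizontal distance between globe1 and box below 0.085 m and z of globe1 in the frame of box above 0.03 m and contact force between globe1 and anything else below 0.02 N) or (horizontal distance between globe2 and box below 0.085 m and z of globe2 in the frame of box above 0.03 m and contact force between globe2 and anything else below 0.02 N) or (horizontal distance between globe3 and box below 0.085 m and z of globe3 in the frame of box above 0.03 m and contact force between globe3 and anything else below 0.02 N)).
It fails at once if a globe is pressed or knocked against the box with more than 60 N (contact force between any of globe0, globe1, globe2, globe3 and box above 60 N).
It fails at once if a bystander (tin, jar, tape, offcut, brush pot) is pushed more than 40 mm or tipped (distance of any of tin, jar, tape, offcut, brushpot from where it was at the start of the episode above 0.04 m or angle between any of tin, jar, tape, offcut, brushpot's own z axis and vertical above 0.5 rad).
Of globe0, globe1, globe2, globe3 only 2 to 4 are there at a start; the rules pass over those that are not, and their reading is None.
At some moment in a run one of lid, globe0, globe1, globe2, globe3 may be knocked a few centimetres aside while the robot is not near it.
It also fails if it takes over 210 s, if anything falls off the work surface, if the arm or the gripper's body presses on something with over 40 N, if the wrist force passes 120 N, or if a joint passes its speed limit or range.

## Working session

There is one attempt and no reset: what is moved stays moved. The work goes in short steps, each a Python script; the robot and the scene stay as the last script left them, time stands still between calls to the robot, and variables do not carry over. Pictures are saved under pics/ and viewed, at most 14 in all, crops included, and the job is handed in when it is done.

```bash
ls; mkdir -p pics; python3 - <<'E'
from bench import *
import cv2
for c in ("top","side"):
    im=read_camera(c); cv2.imwrite(f"pics/{c}0.png",cv2.resize(im[:,:,::-1],(800,600),interpolation=cv2.INTER_CUBIC))
    p=camera_params(c); print(c,p["K"],p["camera_from_world"])
    for n in ("box","lid","globe0","tab0_press","tab2_press"):
        print(n,[(d["at"],round(d["confidence"],2)) for d in tip_of(c,n)][:7])
print(read_time_s(),read_tcp_rot())
E
```

```text
pics
top [[406.99095979   0.         278.59226635]
 [  0.         406.99095979 210.53197391]
 [  0.           0.           1.        ]] [[ 0.00598744 -0.99968414 -0.0244086  -0.01137529]
 [-0.99191481 -0.00284312 -0.12687367  0.55164175]
 [ 0.1267642   0.0249709  -0.99161852  1.03470059]
 [ 0.          0.          0.          1.        ]]
box [([280.5, 197.0], 0.88), ([140.1, 201.7], 0.54), ([201.8, 138.8], 0.42)]
lid [([161.9, 230.7], 0.73)]
globe0 [([424.9, 315.6], 0.89), ([376.4, 208.9], 0.88), ([443.6, 156.1], 0.86), ([318.1, 263.2], 0.85), ([420.2, 217.5], 0.67), ([374.9, 252.2], 0.62), ([372.7, 320.7], 0.57)]
tab0_press [([139.7, 200.7], 0.43), ([176.1, 198.5], 0.23)]
tab2_press [([193.8, 224.4], 0.64), ([379.3, 210.7], 0.64)]
side [[424.8200709    0.         279.91251689]
 [  0.         424.8200709  214.47153829]
 [  0.           0.           1.        ]] [[-0.76013144 -0.64950256  0.01861735  0.3913373 ]
 [-0.48226187  0.54473955 -0.6860629   0.29038354]
 [ 0.43545801 -0.53047642 -0.72730398  0.81547624]
 [ 0.          0.          0.          1.        ]]
box [([258.4, 213.0], 0.8)]
lid [([190.7, 319.9], 0.91)]
globe0 [([343.2, 223.3], 0.86), ([362.7, 149.8], 0.81), ([330.6, 167.8], 0.8), ([362.6, 187.1], 0.69), ([447.4, 190.5], 0.67), ([328.5, 118.4], 0.62), ([259.7, 215.9], 0.49)]
tab0_press [([140.5, 312.1], 0.83), ([153.9, 352.8], 0.44), ([361.2, 147.2], 0.19)]
tab2_press [([219.1, 278.5], 0.81)]
0.6 [9.87318324e-01 1.58753037e-01 1.13913174e-05 1.86395314e-06]
```

View pics/top0.png

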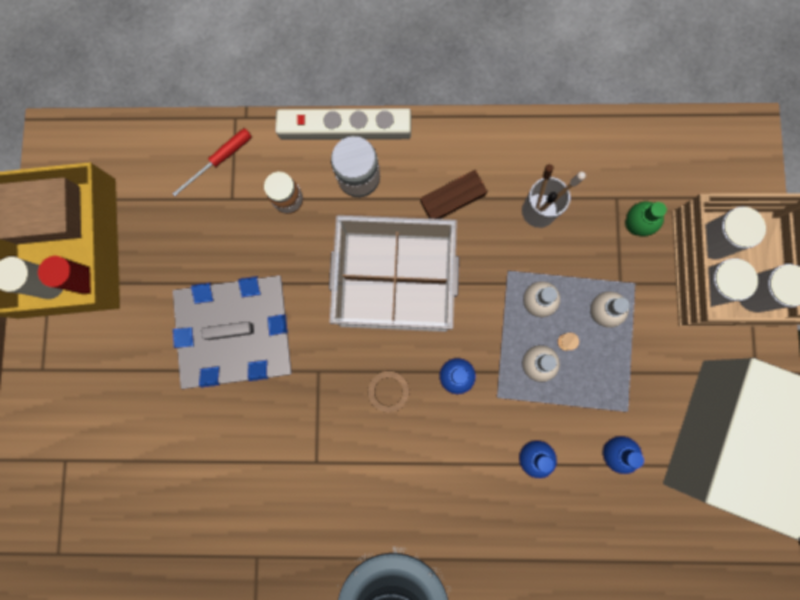

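View pics/side0.png

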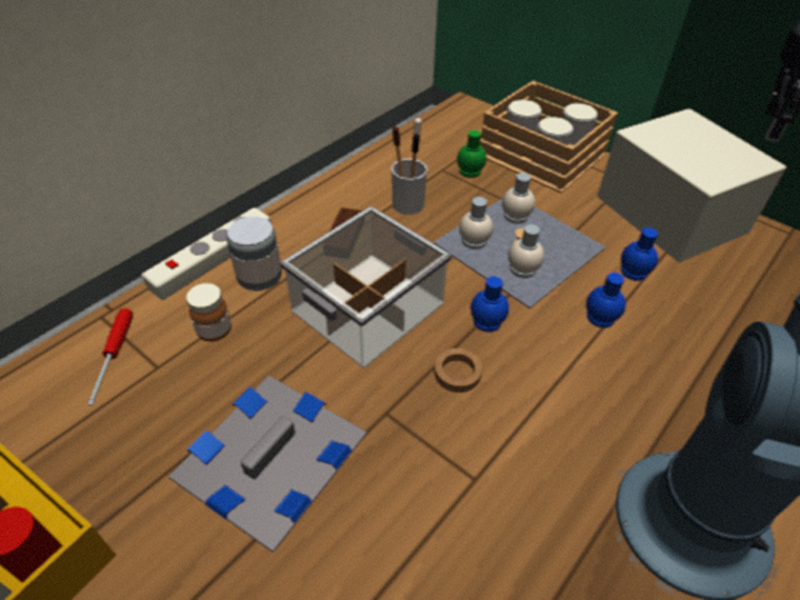

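Top view (800×600 pixels):
- **White globes:** three stand on the pad, with caps at (548,296), (618,306) and (547,362). These fit "white opal glass" and are the targets.
- **Look-alikes, left alone:** blue at (458,376), (538,459) and (623,455), and green at (645,218). All are off the pad.
- **Box and lid:** the box is at about (394,272). The lid is at about (231,332), right way up.

Next I measure positions and check them in an enlarged crop.

```bash
cat > h.py <<'E'
from bench import *
import numpy as np, cv2
from scipy.optimize import least_squares
P={c:camera_params(c) for c in ("top","side")}
def proj(c,X):
    X=np.atleast_2d(X); M=P[c]["camera_from_world"]; q=(X@M[:3,:3].T+M[:3,3])@P[c]["K"].T
    return q[:,:2]/q[:,2:]
def plane(c,uv,z):
    M=P[c]["camera_from_world"]; R,t=M[:3,:3],M[:3,3]; o=-R.T@t
    d=R.T@np.linalg.inv(P[c]["K"])@np.array([uv[0],uv[1],1.]); return (o+d*(z-o[2])/d[2])
def place(pts,x,y,yaw,z=0):
    c,s=np.cos(yaw),np.sin(yaw); pts=np.asarray(pts,float)
    return pts@np.array([[c,s,0],[-s,c,0],[0,0,1]])+[x,y,z]
def down(a):  # tool down, tool y axis (closing line) at angle a from world y... yaw a about z
    from scipy.spatial.transform import Rotation as R
    return (R.from_euler('z',a)*R.from_euler('x',np.pi)).as_quat()
E
python3 - <<'E'
from h import *
for c in ("top","side"):
    im=read_camera(c)
    for n in ("globe0",):
        for d in tip_of(c,n)[:9]:
            print(c,n,np.round(d["at"]),round(d["confidence"],2),plane(c,d["at"],.006).round(3))
    for n in ("box","lid","tin","jar","tape","offcut","brushpot"):
        for d in tip_of(c,n)[:1]: print(c,n,np.round(d["at"]),plane(c,d["at"],0).round(3))
# manual box rim outer corners & lid plate corners (top 800px)
for nm,z,pts in (("box",.12,[(336,216),(457,220),(453,329),(331,324)]),("lid",.014,[(173,290),(280,277),(290,374),(181,388)])):
    q=np.array([plane("top",np.array(p)*.7,z) for p in pts]); print(nm,q.round(3).tolist(),q.mean(0).round(3),[np.linalg.norm(q[i]-q[i-1]).round(3) for i in range(4)])
    e=q[1]-q[0]+q[2]-q[3]; print("yaw of +col edge",np.arctan2(e[1],e[0]))
# cap tops
for p in [(548,296),(618,306),(547,362)]: print("cap",plane("top",np.array(p)*.7,.104).round(3))
# white block top corners seen in both
print("block", [plane("top",np.array(p)*.7,.15).round(3).tolist() for p in [(755,360),(706,500)]])
im=read_camera("top")
cv2.imwrite("pics/crop1.png",cv2.resize(im[140:290,220:460,::-1],(800,500),interpolation=cv2.INTER_CUBIC))
E
```

```text
top globe0 [444. 156.] 0.95 [ 0.708 -0.459  0.006]
top globe0 [378. 210.] 0.85 [ 0.558 -0.276  0.006]
top globe0 [375. 256.] 0.75 [ 0.435 -0.264  0.006]
top globe0 [373. 320.] 0.71 [ 0.271 -0.255  0.006]
top globe0 [431. 315.] 0.66 [ 0.283 -0.404  0.006]
top globe0 [320. 264.] 0.64 [ 0.414 -0.119  0.006]
top box [278. 197.] [ 0.593 -0.008  0.   ]
top lid [163. 230.] [0.502 0.307 0.   ]
top tin [252. 126.] [0.793 0.069 0.   ]
top jar [202. 138.] [0.761 0.207 0.   ]
top tape [272. 272.] [0.392 0.008 0.   ]
top offcut [319. 136.] [ 0.764 -0.12   0.   ]
top brushpot [376. 146.] [ 0.735 -0.276  0.   ]
side globe0 [327. 117.] 0.93 [ 0.717 -0.47   0.006]
side globe0 [362. 150.] 0.9 [ 0.538 -0.401  0.006]
side globe0 [342. 226.] 0.89 [ 0.41  -0.112  0.006]
side globe0 [331. 168.] 0.88 [ 0.559 -0.273  0.006]
side globe0 [365. 187.] 0.69 [ 0.443 -0.269  0.006]
side globe0 [419. 222.] 0.63 [ 0.271 -0.252  0.006]
side globe0 [446. 193.] 0.6 [ 0.267 -0.394  0.006]
side box [254. 213.] [ 0.604 -0.004  0.   ]
side lid [365. 187.] [ 0.447 -0.275 -0.   ]
side tin [181. 195.] [0.794 0.074 0.   ]
side jar [144. 228.] [0.771 0.212 0.   ]
side tape [319. 263.] [0.385 0.014 0.   ]
side brushpot [286. 138.] [ 0.746 -0.299  0.   ]
box [[0.688, 0.097, 0.12], [0.681, -0.112, 0.12], [0.493, -0.104, 0.12], [0.501, 0.102, 0.12]] [ 0.591 -0.004  0.12 ] [np.float64(0.187), np.float64(0.209), np.float64(0.188), np.float64(0.206)]
yaw of +col edge -1.6066451062555285
lid [[0.574, 0.419, 0.014], [0.599, 0.216, 0.014], [0.417, 0.191, 0.014], [0.39, 0.394, 0.014]] [0.495 0.305 0.014] [np.float64(0.186), np.float64(0.205), np.float64(0.184), np.float64(0.204)]
yaw of +col edge -1.442489095591205
cap [ 0.552 -0.267  0.104]
cap [ 0.535 -0.385  0.104]
cap [ 0.439 -0.263  0.104]
block [[0.443, -0.582, 0.15], [0.227, -0.492, 0.15]]
```

View pics/crop1.png

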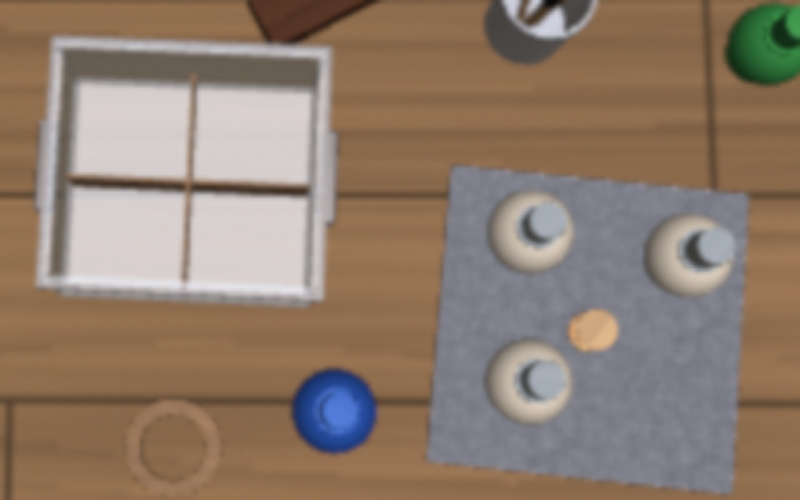

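The crop shows the three white globes, with caps at (545,222), (714,246) and (546,378). The spool is at (593,330), and the blue globe is off the pad at (335,410). Positions from the two cameras agree to about 1 cm. I'll refine the box and lid poses from both views and fetch the first globe.

```bash
cat >> h.py <<'E'
BW,BL=.188/2,.208/2
def corners(w,l,z): return np.array([[w,l,z],[w,-l,z],[-w,-l,z],[-w,l,z]])
def fit(obs,w,l,z,x0):
    f=lambda p: np.concatenate([(proj(c,place(corners(w,l,z),*p))-uv).ravel() for c,uv in obs.items()])
    r=least_squares(f,x0,loss="soft_l1"); return r.x,f(r.x).reshape(-1,2)
E
python3 - <<'E'
from h import *
s=.7
tb=(np.array([(53,37),(332,47),(322,305),(37,290)])/3.3333+[220,140]+np.array([(336,216),(457,220),(453,329),(331,324)])*s)/2
sb=np.array([(283,264),(371,209),(451,256),(362,314)])*s
print("proj side box",proj("side",place(corners(.094,.104,.12),.591,-.004,-.036))/s)
for w,l in((.094,.104),(.09,.1)):
  sbo=sb
  for obs in ({"top":tb},{"top":tb,"side":sbo}):
    x,r=fit(obs,w,l,.12,[.59,0,-.03]); print("box",x.round(4),np.abs(r).round(1).tolist())
tl=np.array([(173,290),(280,277),(290,374),(181,388)])*s
print("proj side lid",proj("side",place(corners(.094,.104,.014),.495,.305,.128))/s)
x,r=fit({"top":tl},.094,.104,.014,[.5,.3,.1]); print("lid",x.round(4),np.abs(r).round(1).tolist())
for a,b in(((755,360),(693,111)),((706,500),(783,165)),((755,360),(618,130)),((706,500),(688,190))):
  f=lambda X:np.concatenate([proj("top",X)[0]-np.array(a)*s,proj("side",X)[0]-np.array(b)*s]); r=least_squares(f,[.4,-.5,.1]); print("block",r.x.round(3),r.cost.round(1))
for i,p in enumerate(((.554,-.268,.104),(.537,-.391,.104),(.4395,-.263,.104))):
    print(i,proj("side",p)[0]/s,"cap in side")
q=read_qpos()
for a in (0,np.pi/2,-np.pi/2,np.pi): print(a,inverse_kinematics([.55,-.27,.25],down(a)))
E
```

```text
proj side box [[280.20521233 261.98391937]
 [370.80008679 204.98836267]
 [452.44457981 253.62729285]
 [362.97093788 321.92135136]]
box [ 0.5905 -0.0039 -0.0393] [[0.1, 0.0], [0.1, 0.2], [0.4, 0.2], [0.5, 0.0]]
box [ 0.5904 -0.0034 -0.0407] [[0.2, 0.0], [0.1, 0.3], [0.2, 0.1], [0.7, 0.0], [2.0, 1.3], [0.1, 2.6], [1.1, 1.2], [0.4, 5.9]]
box [ 0.5899 -0.0039 -0.0363] [[1.3, 1.9], [1.7, 1.9], [1.1, 1.9], [1.4, 1.2]]
box [ 0.5893 -0.0024 -0.0413] [[0.9, 2.0], [2.2, 2.3], [1.9, 1.4], [0.6, 1.1], [0.5, 1.0], [0.2, 0.9], [1.2, 0.7], [0.4, 4.4]]
proj side lid [[167.89335722 475.72676863]
 [269.7387672  374.59062239]
 [367.51957392 432.54630673]
 [272.03067179 551.91689376]]
lid [0.4951 0.3049 0.132 ] [[0.5, 0.3], [0.5, 1.0], [0.6, 0.5], [0.7, 0.6]]
block [ 0.394 -0.55   0.235] 804.1
block [ 0.2   -0.46   0.246] 777.4
block [ 0.444 -0.575  0.161] 0.1
block [ 0.243 -0.48   0.166] 56.3
0 [478.8810104 201.5002052] cap in side
1 [522.7010201  176.42149512] cap in side
2 [530.24593189 229.19769746] cap in side
0 [ 0.53154926  0.32179399 -0.17367283  1.68377034  0.06014925  1.14123436
 -1.2292457 ]
1.5707963267948966 [ 0.7048338   0.3425217  -0.38761606  1.67485872  0.13944098  1.15151386
  0.28063692]
-1.5707963267948966 [ 0.36614843  0.31354472  0.02774249  1.69240304 -0.00943443  1.1357748
 -2.7450776 ]
3.141592653589793 [ 0.85290291  0.37285298 -0.57605618  1.66755286  0.21760678  1.16578886
  1.79276929]
```

```bash
cat >> h.py <<'E'
BOX=(.5905,-.0038,-.040)
ZT=.29
def globes():
    """white-globe centres in the top view from net tips, checked by colour"""
    im=read_camera("top"); out=[]
    for d in look_for("top","globe0"):
        u,v=np.round(d["at"]).astype(int); px=im[v-2:v+3,u-2:u+3].reshape(-1,3).mean(0)
        if px.max()-px.min()<60: out.append((np.round(d["at"],1),round(d["confidence"],2),px.round(),plane("top",d["at"],.045).round(3)))
    return out
def pick_place(g,comp):
    a=down(BOX[2]); gx,gy=g; zg=.006+.087
    move_gripper(.06,35)
    move_ptp([gx,gy,ZT-.06],a); movel([gx,gy,zg+.02],speed=.2); movel([gx,gy,zg],speed=.06)
    move_gripper(.0,35); print("gap",read_finger_gap(),"grip",read_grasp_force(),read_eef_pos(),read_ft_force())
    if not .022<read_finger_gap()<.034: print("NOT HELD"); return False
    movel([gx,gy,ZT],speed=.2)
    t=place([[*comp,0]],*BOX)[0]; print("target",t,"gap",read_finger_gap(),read_ft_force())
    movel([t[0],t[1],ZT],speed=.2); movel([t[0],t[1],.12],speed=.12)
    z=.1; 
    movel([t[0],t[1],zg+.003],speed=.06); movel([t[0],t[1],zg-.0005],speed=.02)
    print("low",read_eef_pos(),read_ft_force(),read_finger_gap())
    move_gripper(.046); movel([t[0],t[1],ZT-.06],speed=.2); print("t",read_time_s()); return True
E
python3 - <<'E'
from h import *
C=lambda p: np.array(p)/3.3333+[220,140]
G=[]
for cap,ball in(((545,222),(531,232)),((714,246),(690,256)),((546,379),(530,382))):
    a,b=plane("top",C(cap),.104),plane("top",C(ball),.039); print(a.round(3),b.round(3)); G.append((a+b)[:2]/2)
for r in globes(): print(r)
p=read_eef_pos(); movel([p[0],p[1],.36],speed=.2)
move_ptp([*G[0],.36],down(BOX[2]))
pick_place(G[0],(.043,-.048))
im=read_camera("top"); cv2.imwrite("pics/after1.png",im[:,:,::-1])
for r in globes(): print(r)
E
```

```text
[ 0.553 -0.267  0.104] [ 0.554 -0.271  0.039]
[ 0.536 -0.389  0.104] [ 0.536 -0.394  0.039]
[ 0.439 -0.265  0.104] [ 0.438 -0.268  0.039]
(array([427.8, 215.5]), 0.95, array([83., 84., 85.]), array([ 0.539, -0.394,  0.045]))
(array([377.5, 255.8]), 0.66, array([116., 119., 123.]), array([ 0.435, -0.262,  0.045]))
(array([380.8, 210. ]), 0.61, array([121., 124., 128.]), array([ 0.553, -0.274,  0.045]))
gap 0.027228085453110253 grip 34.423760175704956 [ 0.5541169  -0.26913082  0.09337282] [ 0.24020198 -0.1831228   0.19934026]
target [ 0.63154612 -0.05348115  0.        ] gap 0.027220008312406365 [ 0.22491887  0.2960375  -1.84524441]
low [ 0.6316523  -0.05350131  0.09262896] [-0.32197664 -0.05128976 -1.75634361] 0.02683347559263621
t 12.7417
(array([376.4, 252.6]), 0.7, array([123., 124., 125.]), array([ 0.443, -0.26 ,  0.045]))
(array([427.1, 218.4]), 0.68, array([112., 113., 113.]), array([ 0.531, -0.392,  0.045]))
```

```bash
python3 - <<'E'
from h import *
ok=pick_place((.5365,-.391),(.043,.048))
for r in globes(): print(r)
if ok: ok=pick_place((.439,-.2655),(-.043,-.048))
if ok:
    move_ptp([.45,.30,.3],down(.13+np.pi/2))
    for c in("top","side"):
        im=read_camera(c); cv2.imwrite(f"pics/{c}3.png",cv2.resize(im[:,:,::-1],(800,600),interpolation=cv2.INTER_CUBIC))
    for r in globes(): print(r)
    print(read_qpos().round(2))
E
```

```text
gap 0.02683833197279015 grip 34.375752210617065 [ 0.53679703 -0.3909413   0.09340366] [0.42734975 0.46368345 1.5812396 ]
target [0.63538509 0.04244206 0.        ] gap 0.02694101559354267 [ 0.24867911  0.7473514  -0.82610753]
low [0.63551665 0.04248459 0.09264272] [ 0.04485972  1.33805009 -1.21094864] 0.02704797728860278
t 23.2167
(array([378.7, 254.7]), 0.58, array([135., 139., 145.]), array([ 0.437, -0.265,  0.045]))
gap 0.02707476449909419 grip 34.34251606464386 [ 0.43928722 -0.265439    0.0933013 ] [-0.59519231  0.01196584  0.89590437]
target [ 0.54561491 -0.05004206  0.        ] gap 0.026952445640863645 [-0.1177634  -0.00577246 -1.50581994]
low [ 0.54567767 -0.05004921  0.09256005] [ 0.09421642  0.52026138 -1.60942094] 0.026938339076000645
t 32.6667
(array([258.2, 180.9]), 0.94, array([131., 132., 132.]), array([0.629, 0.045, 0.045]))
(array([382.1, 138.9]), 0.72, array([116., 116., 121.]), array([ 0.742, -0.282,  0.045]))
[ 0.16  0.25 -0.94  1.77  0.21  1.23 -0.7 ]
```

View pics/top3.png

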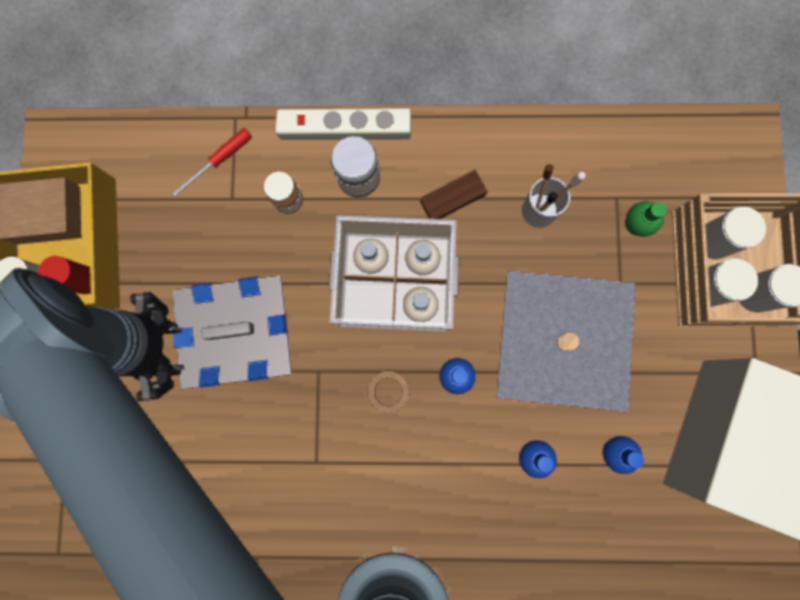

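The picture shows all three globes upright in separate compartments, with caps at (369,249), (424,249) and (421,300). The lid hasn't moved and the bystanders are in place. Next, the lid.

```bash
python3 - <<'E'
from h import *
print("handle",plane("top",np.array([227.5,329])*.7,.046))
L=(.4951,.3049,.132); a=down(L[2]+np.pi/2)
move_gripper(.055,60); move_ptp([L[0],L[1],.15],a); movel([L[0],L[1],.038],speed=.1)
print(read_ft_force()); move_gripper(0,60); print("gap",read_finger_gap(),read_grasp_force(),read_eef_pos())
movel([L[0],L[1],.25],speed=.12); print("lifted",read_finger_gap(),read_ft_force(),read_ft_torque())
b=down(BOX[2]+np.pi/2)
movel([BOX[0],BOX[1],.25],b,speed=.12); movel([BOX[0],BOX[1],.185],speed=.08)
print("hover",read_eef_pos(),read_tcp_rot(),b,read_time_s(),read_ft_force())
for c in("top","side"):
    im=read_camera(c); o=(120,210) if c=="top" else (130,170)
    cv2.imwrite(f"pics/{c}4.png",cv2.resize(im[o[0]:o[0]+135,o[1]:o[1]+180,::-1],(800,600),interpolation=cv2.INTER_CUBIC))
E
```

```text
handle [0.49750164 0.30130527 0.046     ]
[ 0.36355752 -0.37220647  0.13393994]
gap 0.021217956891022537 59.658620953559875 [0.49599706 0.30525463 0.03895237]
lifted 0.02153236728974797 [-0.52571626  0.37388871 -4.49898786] [-0.00493363  0.05511594  0.01020208]
hover [ 0.59110283 -0.00362761  0.18559581] [7.21072799e-01 6.92858998e-01 5.18375699e-04 3.98341227e-04] [7.21106557e-01 6.92824172e-01 4.24232452e-17 4.41550419e-17] 42.5583 [ 0.58084695  0.44611001 -4.01279024]
```

View pics/side4.png

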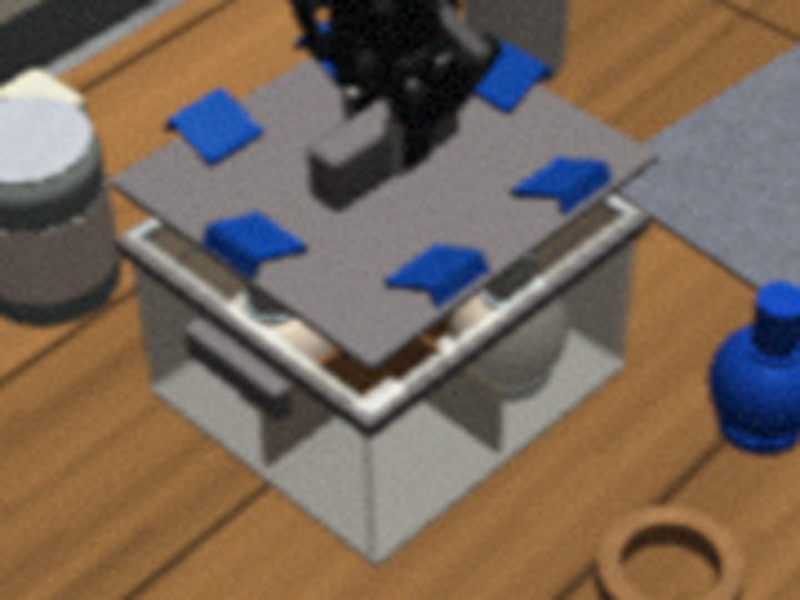

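The lid hovers level over the box. Side-crop pixels: lid corners at (113,183), (657,157) and (373,365), rim corners at about (120,240), (650,207) and (370,410). I'll check the relative offset in this same view before lowering.

```bash
python3 - <<'E'
from h import *
C=lambda p: np.array(p)/4.4444+[170,130]
I=[0,2,3] # left=(+,+), right=(-,-), front=(-,+)
for nm,z,w,l,uv in(("lid",.160,.094,.104,[(113,183),(657,157),(373,365)]),("box",.12,.094,.104,[(120,240),(650,210),(370,410)])):
    f=lambda p:(proj("side",place(corners(w,l,z)[I],*p))-C(uv)).ravel()
    r=least_squares(f,[.59,0,-.04]); print(nm,r.x.round(4),r.fun.round(1))
E
```

```text
lid [ 0.5891 -0.0036 -0.0367] [-1.1 -0.6  0.9 -0.5  0.2  0.6]
box [ 0.5936 -0.0064 -0.0372] [-0.8 -1.7  0.2 -0.7  0.6  1.8]
```

View pics/top4.png

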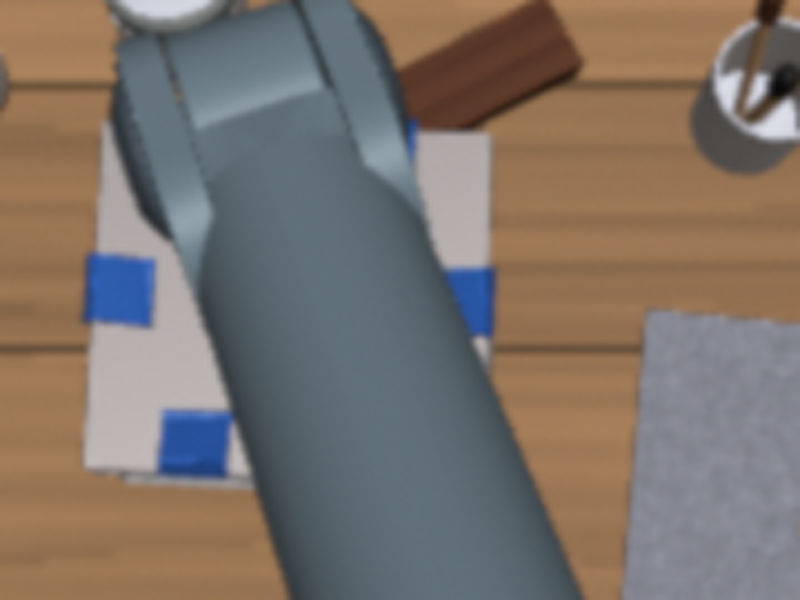

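The top crop shows lid corners at (105,122), (490,130) and (83,468), centred over the box within measuring error. I'll lower it with a force guard.

```bash
python3 - <<'E'
from h import *
C=lambda p: np.array(p)/4.4444+[210,120]
f=lambda p:(proj("top",place(corners(.094,.104,.16)[[0,1,3]],*p))-C([(105,122),(490,130),(83,468)])).ravel()
r=least_squares(f,[.59,0,-.04]); print("lid top",r.x.round(4),r.fun.round(1))
f0=read_ft_force()
movel([BOX[0],BOX[1],.164],speed=.05); print(read_ft_force()-f0)
for z in np.arange(.162,.1475,-.001):
    movel([BOX[0],BOX[1],z],speed=.02); F=read_ft_force()-f0; e=read_eef_pos()
    print(round(z,4),e.round(4),F.round(1))
    if F[2]>12 : break
E
```

```text
lid top [ 0.5906 -0.0039 -0.0311] [-0.7 -0.6  0.5  0.1  0.1  0.4]
[ 1.24879302  0.46005791 -0.43630452]
0.162 [ 0.5906 -0.0038  0.1621] [ 0.2 -0.2  0.7]
0.161 [ 0.5905 -0.0038  0.161 ] [ 0.2  1.  -0.6]
0.16 [ 0.5904 -0.0038  0.1599] [ 1.8 -0.4 -0.8]
0.159 [ 0.5904 -0.0038  0.1589] [ 0.8  0.1 -0.7]
0.158 [ 0.5904 -0.0038  0.1579] [0.8 0.4 0.6]
0.157 [ 0.5904 -0.0038  0.1569] [ 0.8 -0.5  0.2]
0.156 [ 0.5904 -0.0038  0.1559] [ 1.4 -0.3  0.1]
0.155 [ 0.5904 -0.0038  0.1549] [0.6 1.  0.8]
0.154 [ 0.5904 -0.0038  0.1539] [ 0.5  0.1 -0.4]
0.153 [ 0.5904 -0.0038  0.1529] [ 0.2  0.2 -0.3]
0.152 [ 0.5904 -0.0038  0.1519] [ 1.1 -0.4  0.2]
0.151 [ 0.5907 -0.0038  0.1511] [ 0.2 -0.2 -0. ]
0.15 [ 0.5907 -0.0038  0.151 ] [-2.6 -1.2  7.8]
0.149 [ 0.5907 -0.0037  0.1509] [-5.4 -2.  13.7]
```

Seated: TCP 0.151 m minus the 0.039 m grasp height gives 0.112 m, with a firm stop. I'll release it and press the tabs.

```bash
python3 - <<'E'
from h import *
move_gripper(.05); movel([BOX[0],BOX[1],.23],speed=.15); move_gripper(0,40); pause(.3)
L=(BOX[0],BOX[1],BOX[2]); f0=None
for i,p in enumerate([(.088,.045),(.088,-.045),(0,-.098),(-.088,-.045),(-.088,.045),(0,.098)]):
    x,y,_=place([[*p,0]],*L)[0]
    movel([x,y,.19],down(BOX[2]+np.pi/2),speed=.2); pause(.1); f0=read_ft_force(); mx=0; movel([x,y,.168],speed=.08)
    for z in np.arange(.166,.1465,-.0015):
        movel([x,y,z],speed=.02); F=(read_ft_force()-f0)[2]; mx=max(mx,F)
        if F>14: break
    e=read_eef_pos(); print(i,e.round(4),round(z,4),"F",F.round(1),"t",round(read_time_s(),1)); movel([x,y,.19],speed=.15)
movel([.45,.25,.3],speed=.2)
for c in("top","side"):
    im=read_camera(c); o=(120,200) if c=="top" else (130,170)
    cv2.imwrite(f"pics/{c}5.png",cv2.resize(im[o[0]:o[0]+135,o[1]:o[1]+180,::-1],(800,600),interpolation=cv2.INTER_CUBIC))
E
```

```text
0 [0.6799 0.0377 0.1494] 0.1465 F 15.1 t 53.4
1 [ 0.6764 -0.0522  0.1494] 0.1465 F 15.0 t 58.4
2 [ 0.5868 -0.1014  0.1493] 0.1465 F 17.1 t 63.5
3 [ 0.501  -0.0452  0.1492] 0.1465 F 21.4 t 68.7
4 [0.5048 0.0447 0.1492] 0.1465 F 19.3 t 73.8
5 [0.5946 0.0937 0.1494] 0.1465 F 16.2 t 78.9
```

View pics/side5.png

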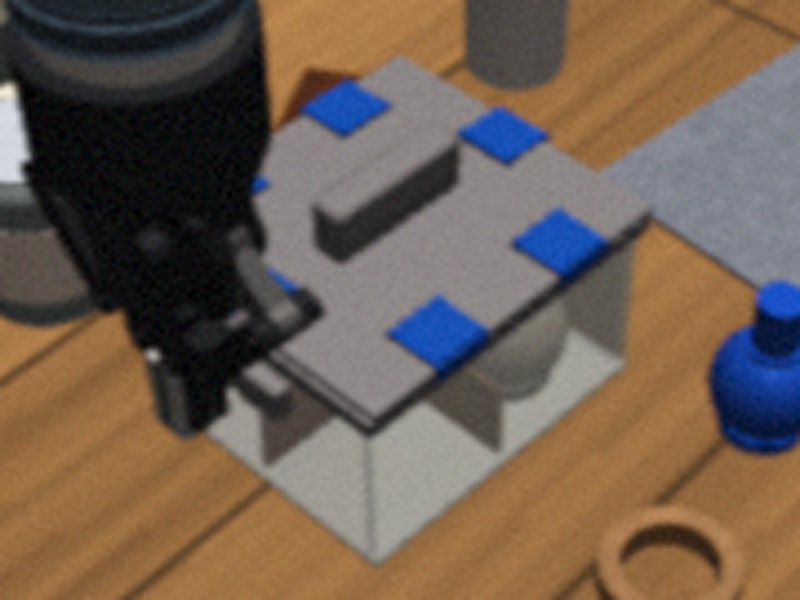

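Four tabs are clearly flat, at (345,107), (503,133), (560,243) and (438,333). The other two are behind the gripper, though they stopped at the same height. I'll move the arm clear and check once more.

```bash
python3 - <<'E'
from h import *
movel([.42,-.2,.38],speed=.2)
im=read_camera("side"); cv2.imwrite("pics/side6.png",cv2.resize(im[90:285,130:390,::-1],(800,600),interpolation=cv2.INTER_CUBIC))
E
```

```text
(no output)
```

View pics/side6.png

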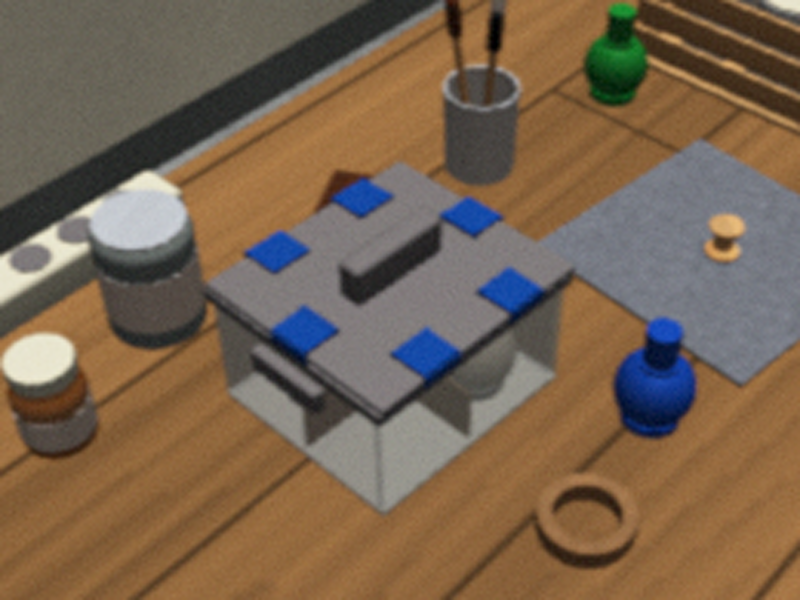

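The lid is seated and all six tabs lie flat, at (362,197), (471,215), (511,291), (426,355), (304,332) and (277,251). The bystanders haven't moved, so I'll hand the job in.

```bash
python3 -c "
from bench import *
print(sign_off())"
```

```text
the job is handed in; nothing more can be done
None
```

Job handed in (no verdict was returned): all three white globes stand upright in separate compartments, the lid is seated, all six snap tabs look flat in the last picture, and the tin, jar, tape roll, offcut and brush pot were left alone.

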